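Shut the balance's draught shield and tare it

TASK

The vial is on the pan of the small white balance on the worktop in front of the robot, but the top glass door and the left-hand glass door of the draught shield were left open. With the fingertips, gently push both doors fully shut by their blue grips, and only then press the long green tare key all the way down and let it go. Leave the vial, the red power key, the right-hand door (keep it shut) and everything else on the bench alone.

Things in the scene. Friction and masses are not known exactly. Their poses are not given: they have to be found in the camera images.
- balance: White balance fixed to the bench, 320 x 200 mm; origin under its middle on the worktop, x to its rear, y to its left, z up (mm here). Front deck with the keys: x -170 to -105, top z 52; display hood behind them up to z 78. Glass shield: x -55 to 90, y -100 to 100, fixed front pane, rails' tops z 201; behind it a solid tower to x 148, z 198. Pan at x 20, y 0.
- top_door (a joint): Sliding top door of the shield: opening in m, 0 = fully shut, at most 0.080. It slides along the balance's x; to shut it, push its grip toward the balance's front (-x). It slides with about 1 N of drag, stays where it is left and meets a hard stop when shut.
- top_door_grip (a point): Moves with the top door: middle of the rear face of its upright blue grip, the face to push. The grip is a plate 56 mm wide (y) and 9 mm thick (x, in front of this point), its top 9 mm above this point; the door's glass is 17 mm below it, and the grip's blue foot, 13 mm below it, reaches 7 mm behind it. Axes as the balance's.
- left_door (a joint): Sliding left-hand door (the balance's +y side): opening in m, 0 = fully shut, at most 0.080. To shut it, push its grip toward the balance's front (-x). About 1 N of drag, stays where it is left, hard stop when shut.
- left_door_grip (a point): Moves with the left-hand door: on the rear face of its blue grip, the face to push. The grip is an upright plate jutting out sideways (balance y 94 to 130 mm, this point at 114), 9 mm thick (x, in front of this point), from 33 mm below this point to 23 mm above it. The rail over the door juts out to y 100 mm, its top 41 mm above this point. Axes as the balance's.
- right_door (a joint): Sliding right-hand door (the balance's -y side), with a grip like the left-hand one: opening in m, 0 = shut. It is shut at the start and must stay so.
- tare_key (a joint): Long green tare key on the front deck, right of the middle: travel in m, 0 = up, 0.004 = fully down. A spring returns it; fully down takes about 3 N.
- tare_key_top (a point): Middle of the top face of the green tare key, 48 mm (y) x 22 mm (x), standing 7 mm proud of the deck. The shield's front pane is 88 mm behind it and rises 149 mm above it.
- power_key (a joint): Round red power key, 20 mm across, on the front deck left of the middle, 107 mm from the tare key: travel in m, 0 = up. Must not be pressed.
- sample_vial: Glass vial with a red cap, 25 mm across, 50 mm tall, standing loose on the pan inside the shield; origin in its underside's centre. Must not be touched.
- reagent_bottle: Bystander on the bench, loose, to be left alone: clear reagent bottle with a white cap, 69 mm across, 166 mm tall; origin in its underside's centre.
- amber_bottle: Bystander on the bench, loose, to be left alone: small brown bottle with a blue cap, 52 mm across, 95 mm tall; origin in its underside's centre.
- beaker: Bystander on the bench, loose, to be left alone: small glass beaker, 52 mm across, 70 mm tall; origin in its underside's centre.
- weight_case: Bystander on the bench, loose, to be left alone: shut black case of calibration weights, 66 x 130 x 43 mm; origin in its underside's centre.
- tape_ring: Bystander on the bench, loose, to be left alone: roll of beige tape lying flat, 96 mm across, 25 mm tall; origin in its underside's centre.
- kitchen_timer: Bystander on the bench, loose, to be left alone: white countdown timer standing on edge, 32 x 63 mm, 58 mm tall; origin in its underside's centre.

How it is judged:
On the way, in this order (a step that is already met when the one before it is completed fails the run):
1. the top door and the left-hand door are both pushed fully shut (value of joint each of left_door, top_door, right_door below 0.003 m), for 0.2 s.
2. with the shield shut, the green tare key is pressed down (all of step 1 and value of joint tare_key above 0.003 m), for 0.1 s.
At the end, for the whole second after the job is handed in: All three doors of the shield are within 3 mm of shut, both keys are up again, and the vial stands upright within 6 mm of where it stood on the pan (all of step 1 and value of joint each of tare_key, power_key below 0.001 m and distance of sample_vial from where it was at the start of the episode below 0.006 m and angle between sample_vial's own z axis and vertical below 0.15 rad and linear speed of sample_vial below 0.02 m/s); the robot touches nothing.
It fails at once if the tare key is pressed while a door of the shield is more than 4 mm open (value of joint tare_key above 0.002 m and value of joint any of left_door, top_door, right_door above 0.004 m).
It fails at once if the red power key is pressed, or the right-hand door is opened by more than 6 mm (value of joint power_key above 0.002 m or value of joint right_door above 0.006 m).
It fails at once if a door is slammed (moved toward shut faster than 0.4 m/s), or the balance is pushed with more than 45 N or by anything but the fingers (velocity of joint any of left_door, top_door, right_door below -0.4 m/s or contact force between the fingers and balance above 45 N or contact force between the arm and balance above 8 N).
It fails at once if the vial on the pan is touched by the robot, or shifts by more than 6 mm (contact force between any of the fingers, the arm and sample_vial above 0.3 N or distance of sample_vial from where it was at the start of the episode above 0.006 m).
It fails at once if another thing on the bench is lifted, carried or shifted by more than 12 mm (distance of any of reagent_bottle, amber_bottle, beaker, weight_case, tape_ring, kitchen_timer from where it was at the start of the episode above 0.012 m).
It also fails if it takes over 45 s, if anything falls off the work surface, if the arm or the gripper's body presses on something with over 40 N, if the wrist force passes 120 N, or if a joint passes its speed limit or range.

ROBOT

A 6-joint arm with a two-finger parallel gripper is mounted at the origin on a cart in front of the work surface, level with it; the furniture and walls round the work are solid. World frame = base frame: x ahead of the robot, y to its left, z up, the work surface at z = 0. Lengths are in m, angles in rad, forces in N, time in s.
With the tool pointing down it reaches from about 0.275 to 1 m from the base axis. Payload 8.4 kg.
Tool frame: the origin (TCP) lies at the very end of the fingers, on their centre line; the grasp point (between the pads) lies env.pinch_z behind it (env.pinch_z is the distance from the TCP to the grasp point, in m); z points along the fingers, y is the line along which they close (so a half turn about z gives the same grasp; the last joint's range is limited). The gripper opens to 85 mm and grips with 20 to 120 N. Pads are 22 mm wide; open, the fingers measure 114 mm over their backs; the gripper's body (76 mm by 85 mm) begins 54 mm behind the grasp point. The pads swing forward as they close: fully open they stand 13 mm farther back than shut.
Start: joints at [-1.295, 0.353, 1.633, -0, 1.155, -0.002], TCP at [0.171, -0.601, 0.231] pointing down, gripper open.
Joint ranges: [-2.63, 2.63], [-0.92, 2.1], [0.06, 2.66], [-1.3, 4.44], [0, 2.69], [-3.02, 3.02]. Speed limits (rad/s): [2.22, 2.22, 2.79, 3.14, 3.14, 3.14].

INTERFACE

Orientations are given as a unit quaternion [w, x, y, z].
In Python, from plant import env, eyes gives the robot as it stands.
- The arm moves only by the tool step_arm, never from a script. Its argument "targets" is a list of rows, each an object with "dp": the shift along the tool's x, y, z in m, a list of three; "rotation": the turn, a rotation vector about the tool's x, y, z in rad, a list of three. In form: [{"dp": [tx, ty, tz], "rotation": [ax, ay, az]}, ...]. A call has 1 to 20 rows; each row shifts and turns the commanded pose from where the row before left it, along the tool's axes as they then stand; what a row does not reach is not made up. A row lasts 1/12 s, in which the tool goes at most 41.7 mm and 7.16 degrees, less where a joint would pass 70% of its speed; a pose out of reach is approached as far as the arm can. A call with a gripper value outside its range is refused whole. "fingers" is the finger opening in m, from 0 to 0.0854, set as the call begins (left out, the last holds). The fingers move at their own pace and stop on an object; "squeeze" is the grip in N (left out, the last holds). Time passes only in rows, so rows that do not move let the fingers close. It gives the time, the measured TCP pose, the force, the opening and the grip force at its end, in the units of the state.
- env.sense(): the state, without advancing time (a new reading comes with each control period).
- eyes.get_image(name): name is "side" or "top" or "wrist"; returns the picture (384x512x3 uint8, red, green, blue); there is no depth.
- eyes.get_calibration(name): a dict with "intrinsics" (3x3 intrinsics, pixels), "view" (4x4, takes a point from world to camera coordinates); the wrist camera has in their place "tool_from_camera" (4x4, takes a point from camera to tool coordinates, whose origin is the TCP and whose axes are the flange's). Camera axes: x right, y up, looking along -z (the intrinsics and any distortion apply to the point x, -y, -z); pixel columns grow to the right and rows downward; lengths in m; the calibration is good to about 2 mm. A picture is of the moment at which its call begins: read the wrist's pose just before it. get_calibration takes no time and is no camera call.
- env.hand_in(): hands the job in; it is judged then, once.
The state is a dict: "t": time; "q": joint angles; "dq": joint speeds; "tau": joint torques, N m; "position": TCP position; "eef_rot": TCP orientation; "ft_force": force on the tool from outside, world axes, zero at the start; "torque": the same for the moment, N m; "gripper_width": finger opening in m; "grip_force": force on a finger pad.
Only numpy, scipy, OpenCV 4.12 (cv2) and the standard library are available. Lean on these libraries where they do the work, as an engineer would, in place of code of your own. Each camera call takes 0.05 s, during which the arm holds its last target. There are 200 camera calls.

## Working session

There is one attempt and no reset: what is moved stays moved. The work goes in short steps, Python scripts to look and compute and a tool call to move; the robot and the scene stay as the last step left them, time stands still between calls to the robot, and variables do not carry over. Pictures are saved under pics/ and viewed, at most 10 in all, crops included, and the job is handed in when it is done.

Besides the shell and the picture viewer there is one more tool, called after "Emit:" by a JSON object that holds its "api" and its "payload", one argument or row to a line. step_arm: Moves the arm, as the interface text tells. Its arguments: {"type":"object","properties":{"targets":{"type":"array","items":{"type":"object","properties":{"dp":{"type":"array","items":{"type":"number"}},"rotation":{"type":"array","items":{"type":"number"}}}}},"fingers":{"type":"number"},"squeeze":{"type":"number"}},"required":["targets"]}

```bash
mkdir -p pics
python3 - <<'E'
from plant import env, eyes
import cv2
for n in ("side","top"):
    cv2.imwrite(f"pics/{n}0.png",cv2.cvtColor(eyes.get_image(n),cv2.COLOR_RGB2BGR))
    c=eyes.get_calibration(n);print(n,c)
s=env.sense();print(s,env.pinch_z); print(eyes.get_calibration("wrist"))
E
```

```text
side {'intrinsics': array([[427.33327929,   0.        , 263.36148566],
       [  0.        , 427.33327929, 191.61607173],
       [  0.        ,   0.        ,   1.        ]]), 'view': array([[ 0.34143142, -0.93988002,  0.00707996, -0.23485307],
       [ 0.42444195,  0.16089966,  0.89104452, -0.36862511],
       [-0.83861411, -0.30122556,  0.45386071, -1.0178163 ],
       [ 0.        ,  0.        ,  0.        ,  1.        ]])}
top {'intrinsics': array([[360.75026179,   0.        , 259.55795445],
       [  0.        , 360.75026179, 189.40652842],
       [  0.        ,   0.        ,   1.        ]]), 'view': array([[-0.01541187, -0.99982525,  0.01058044, -0.05658045],
       [ 0.79507388, -0.00583772,  0.6064845 , -0.5182605 ],
       [-0.60631675,  0.0177593 ,  0.79502491, -0.93945464],
       [ 0.        ,  0.        ,  0.        ,  1.        ]])}
{'t': 0.1, 'q': array([-1.29536524e+00,  3.53585015e-01,  1.63403209e+00, -1.27454232e-06,
        1.15516528e+00, -2.37056455e-03]), 'dq': array([ 0.00072253, -0.00133128, -0.00213481, -0.00057851,  0.00085238,
        0.00136239]), 'tau': ar
[... 277 characters left out ...]
rray([ 0.06761675,  0.54881074, -0.15174099]), 'torque': array([-0.013041  ,  0.05547992, -0.00125918]), 'grip_force': 0.0, 'gripper_width': 0.08535639124787346} 0.0187
{'intrinsics': array([[309.40749173,   0.        , 260.41578023],
       [  0.        , 309.40749173, 193.15369586],
       [  0.        ,   0.        ,   1.        ]]), 'tool_from_camera': array([[-5.09456952e-04,  9.56399367e-01,  2.92061624e-01,
         7.49191993e-02],
       [ 9.99999782e-01,  3.64571803e-04,  5.50502312e-04,
        -6.79740632e-04],
       [ 4.20022630e-04,  2.92061841e-01, -9.56399344e-01,
        -1.42846640e-01],
       [ 0.00000000e+00,  0.00000000e+00,  0.00000000e+00,
         1.00000000e+00]])}
```

View pics/side0.png

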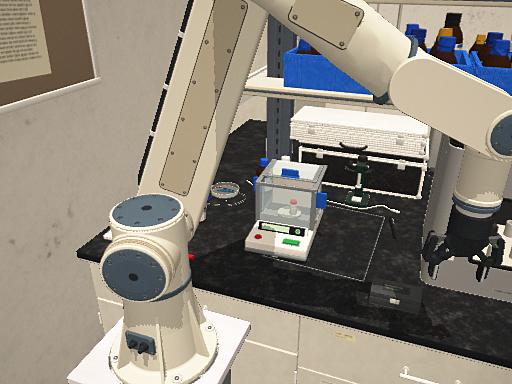

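View pics/top0.png

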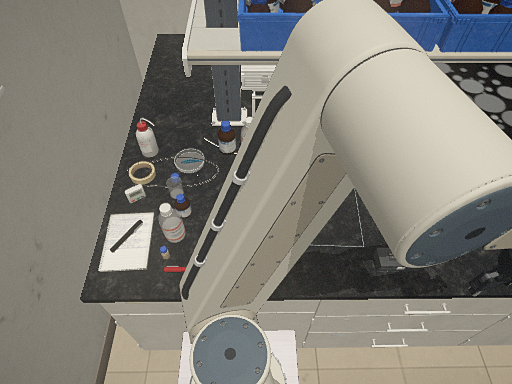

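The side view shows the balance at about (285,210): green key (291,241), red key (258,237), top grip (290,173) and right grip (321,200). In the top view the arm hides the balance.

```bash
cat > h.py <<'E'
from plant import env, eyes
import cv2, numpy as np
from scipy.spatial.transform import Rotation as R
def wristview(s):
    c=eyes.get_calibration("wrist"); w,x,y,z=s["eef_rot"]
    T=np.eye(4);T[:3,:3]=R.from_quat([x,y,z,w]).as_matrix();T[:3,3]=s["position"]
    return c["intrinsics"],np.linalg.inv(T@c["tool_from_camera"])
def cam(n,s=None):
    if n=="wrist": return wristview(s)
    c=eyes.get_calibration(n); return c["intrinsics"],c["view"]
def ray(c,uv):
    K,V=c; d=np.array([(uv[0]-K[0,2])/K[0,0],-(uv[1]-K[1,2])/K[1,1],-1]); Rm=V[:3,:3]
    return -Rm.T@V[:3,3], Rm.T@d
def plane(c,uv,z):
    o,d=ray(c,uv); return o+d*(z-o[2])/d[2]
def proj(c,P):
    K,V=c; p=V[:3,:3]@P+V[:3,3]; return K[0,0]*p[0]/-p[2]+K[0,2], K[1,1]*p[1]/p[2]+K[1,2]
def blobs(img,col,amin=6):
    h=cv2.cvtColor(img,cv2.COLOR_RGB2HSV)
    rg={"green":[(45,75)],"red":[(0,8),(172,180)],"blue":[(100,118)]}[col]
    m=sum(cv2.inRange(h,(a,130,60),(b,255,255)) for a,b in rg)
    n,l,st,ce=cv2.connectedComponentsWithStats(m)
    return [(ce[i].round(1),st[i].tolist()) for i in range(1,n) if st[i][4]>=amin]
E
python3 - <<'E'
from h import *
i=cv2.imread("pics/side0.png");rgb=i[:,:,::-1].copy();c=cam("side")
for k in("green","red","blue"):
    for b in blobs(rgb,k):
        if 180<b[0][0]<340 and 140<b[0][1]<280:print(k,b,plane(c,b[0],.059).round(4))
cv2.imwrite("pics/sidecrop.png",cv2.resize(i[140:270,215:345],None,fx=4.5,fy=4.5,interpolation=cv2.INTER_CUBIC))
E
```

```text
green (array([290.6, 241.6]), [283, 239, 16, 6, 69]) [ 0.4489 -0.1755  0.059 ]
red (array([257.6, 236. ]), [255, 234, 6, 5, 24]) [ 0.4427 -0.0694  0.059 ]
red (array([191.2, 256.3]), [188, 254, 7, 6, 31]) [0.2737 0.0733 0.059 ]
blue (array([263.9, 161.7]), [260, 157, 9, 10, 75]) [1.0099 0.1149 0.059 ]
blue (array([289.7, 172.9]), [281, 168, 18, 10, 135]) [ 0.9367 -0.0252  0.059 ]
blue (array([254.1, 182.1]), [253, 176, 5, 16, 40]) [0.8025 0.081  0.059 ]
blue (array([321., 200.]), [316, 191, 12, 18, 168]) [ 0.7488 -0.2011  0.059 ]
blue (array([208.3, 197.5]), [207, 194, 3, 7, 13]) [0.6212 0.1914 0.059 ]
```

View pics/sidecrop.png

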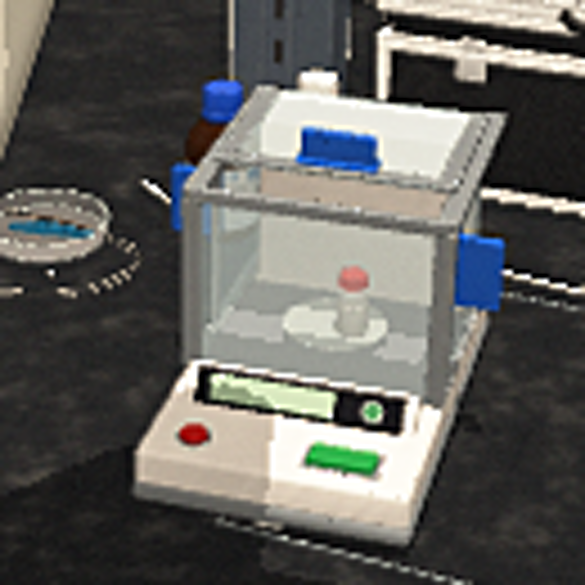

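Emit:
{"api": "step_arm", "payload": {
  "targets": [
    {"dp":[0,0,-0.037],"rotation":[0,0,0]},
    {"dp":[0,0,-0.037],"rotation":[0,0,0]},
    {"dp":[0,0,-0.037],"rotation":[0,0,0]},
    {"dp":[0,0,-0.037],"rotation":[0,0,0]},
    {"dp":[0,0,-0.036],"rotation":[0,0,0]},
    {"dp":[0,0,-0.036],"rotation":[0,0,0]}
  ],
  "fingers": 0
}}

```text
t: 0.6
position: [0.1713, -0.6006, 0.4529]
eef_rot: [-0.0, 0.99, 0.138, -0.0]
ft_force: [-0.6, -1.4, -0.3]
gripper_width: 0.0125
grip_force: 0.0
```

Emit:
{"api": "step_arm", "payload": {
  "targets": [
    {"dp":[0.025,-0.018,0],"rotation":[0,0,0]},
    {"dp":[0.025,-0.018,0],"rotation":[0,0,0]},
    {"dp":[0.025,-0.018,0],"rotation":[0,0,0]},
    {"dp":[0.025,-0.018,0],"rotation":[0,0,0]},
    {"dp":[0.025,-0.018,0],"rotation":[0,0,0]},
    {"dp":[0.025,-0.018,0],"rotation":[0,0,0]},
    {"dp":[0.025,-0.018,0],"rotation":[0,0,0]},
    {"dp":[0.025,-0.018,0],"rotation":[0,0,0]},
    {"dp":[0.025,-0.018,0],"rotation":[0,0,0]},
    {"dp":[0.025,-0.018,0],"rotation":[0,0,0]},
    {"dp":[0.025,-0.018,0],"rotation":[0,0,0]},
    {"dp":[0.025,-0.018,0],"rotation":[0,0,0]},
    {"dp":[0.025,-0.018,0],"rotation":[0,0,0]},
    {"dp":[0.025,-0.018,0],"rotation":[0,0,0]},
    {"dp":[0.025,-0.018,0],"rotation":[0,0,0]},
    {"dp":[0.025,-0.018,0],"rotation":[0,0,0]},
    {"dp":[0.025,-0.018,0],"rotation":[0,0,0]},
    {"dp":[0.025,-0.018,0],"rotation":[0,0,0]},
    {"dp":[0.025,-0.018,0],"rotation":[0,0,0]},
    {"dp":[0.02,-0.015,0],"rotation":[0,0,0]}
  ]
}}

```text
t: 2.27
position: [0.5504, -0.1201, 0.4508]
eef_rot: [-0.0, 0.99, 0.139, -0.0]
ft_force: [0.3, -0.7, -0.1]
gripper_width: -0.0001
grip_force: 0.0
```

Emit:
{"api": "step_arm", "payload": {
  "targets": [
    {"dp":[0,0,0],"rotation":[0,0,0.11]},
    {"dp":[0,0,0],"rotation":[0,0,0.11]},
    {"dp":[0,0,0],"rotation":[0,0,0]}
  ]
}}

```text
t: 2.52
position: [0.5496, -0.1214, 0.4507]
eef_rot: [-0.0, 1.0, 0.027, -0.001]
ft_force: [-0.3, -0.3, 0.4]
gripper_width: -0.0001
grip_force: 0.0
```

Run:
```python
from h import *
s=env.sense();i=eyes.get_image("wrist");c=cam("wrist",s)
print(s["t"],s["position"],s["q"].round(3),s["eef_rot"].round(4),s["gripper_width"],s["ft_force"])
np.save("w1.npy",np.r_[s["position"],s["eef_rot"]])
for k in("green","red","blue"):
    for b in blobs(i,k,40):print(k,b,plane(c,b[0],.059).round(4))
cv2.imwrite("pics/w1.png",i[:,:,::-1])
```

```text
2.5167 [ 0.54963187 -0.12137383  0.45071011] [-0.22   0.123  1.46  -0.     1.56   1.297] [-1.000e-04  9.996e-01  2.700e-02 -5.000e-04] -0.00012680066026736603 [-0.29704475 -0.33798355  0.42011644]
green (array([286.5, 197.5]), [275, 193, 24, 10, 239]) [ 0.455  -0.1727  0.059 ]
red (array([ 75.6, 186. ]), [73, 179, 5, 18, 41]) [0.4563 0.2069 0.059 ]
red (array([228. , 197.6]), [223, 193, 11, 10, 78]) [ 0.4491 -0.0667  0.059 ]
red (array([114.7, 237.1]), [79, 232, 70, 11, 539]) [0.3592 0.1453 0.059 ]
blue (array([48. , 36.9]), [35, 26, 27, 23, 477]) [0.6983 0.2206 0.059 ]
blue (array([171.3, 109.2]), [161, 105, 20, 9, 159]) [0.599  0.0313 0.059 ]
blue (array([262.7, 120.1]), [239, 112, 48, 17, 801]) [ 0.5895 -0.122   0.059 ]
blue (array([ 62.3, 132.3]), [51, 123, 24, 19, 362]) [0.551 0.218 0.059]
blue (array([350., 147.]), [342, 141, 19, 12, 170]) [ 0.5523 -0.2751  0.059 ]
blue (array([ 65.4, 219.7]), [59, 214, 14, 12, 123]) [0.3898 0.2337 0.059 ]
```

View pics/w1.png

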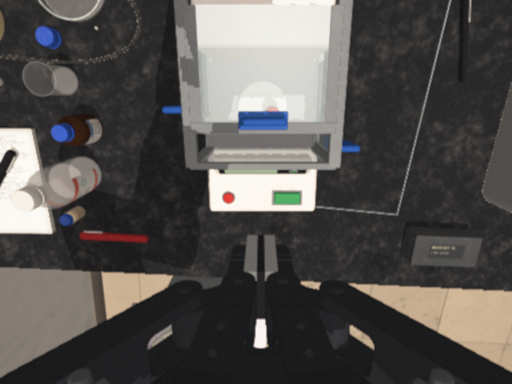

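The wrist view shows the whole balance square-on: top grip (263,120), left grip (172,109), right grip (350,147), green key (287,198), red key (228,198). The bottles stand well to its left, at columns 35–100.

Run:
```python
from h import *
w=np.load("w1.npy");s=dict(position=w[:3],eef_rot=w[3:]);c=cam("wrist",s);cs=cam("side")
print("cam",ray(c,(0,0))[0])
def tri(a,b):
    o1,d1=ray(c,a);o2,d2=ray(cs,b)
    t=np.linalg.lstsq(np.c_[d1,-d2],o2-o1,rcond=None)[0];p,q=o1+t[0]*d1,o2+t[1]*d2
    return ((p+q)/2).round(4),np.linalg.norm(p-q).round(4)
print("tare",tri((286.5,197.5),(290.6,241.6)),"red",tri((228,197.6),(257.6,236)))
print("top",tri((262.7,120.1),(289.7,172.9)),"right",tri((350,147),(321,200)),"left",tri((171.3,109.2),(254.1,182.1)))
psi=.055;Rz=np.array([[np.cos(psi),-np.sin(psi)],[np.sin(psi),np.cos(psi)]])
for t in(0.0,):
  tare=tri((286.5,197.5),(290.6,241.6))[0];red=tri((228,197.6),(257.6,236))[0]
def loc(p,o=(tare+red)[:2]/2): return ((p[:2]-o)@Rz*1000).round(1)
for n,uv,z in(("toprear",(262.7,112),.205),("toptop",(262.7,129),.227),("L",(171,105),.16),("L",(171,114),.183),("Lend",(161,109),.183),("Rend",(361,147),.183),("R",(350,141),.16),("R",(350,153),.183)):
    p=plane(c,uv,z);print(n,p.round(4),loc(p))
i=cv2.imread("pics/w1.png");cv2.imwrite("pics/w1c.png",cv2.resize(i[85:215,150:375],None,fx=3.5,fy=3.5,interpolation=cv2.INTER_CUBIC))
```

```text
cam [ 0.62439575 -0.11660016  0.59347836]
tare (array([ 0.454 , -0.1736,  0.0554]), np.float64(0.001)) red (array([ 0.4481, -0.0668,  0.0553]), np.float64(0.001))
top (array([ 0.6   , -0.1208,  0.2178]), np.float64(0.0008)) right (array([ 0.5647, -0.2412,  0.1595]), np.float64(0.0084)) left (array([0.6038, 0.0035, 0.1615]), np.float64(0.0012))
toprear [ 0.6086 -0.12    0.205 ] [157.3  -8.4]
toptop [ 0.5904 -0.1209  0.227 ] [139.1  -8.3]
L [0.6093 0.0036 0.16  ] [164.8 114.9]
L [ 0.5989 -0.0025  0.183 ] [154.1 109.4]
Lend [0.6045 0.0101 0.183 ] [160.3 121.7]
Rend [ 0.5698 -0.2529  0.183 ] [ 111.3 -139. ]
R [ 0.5742 -0.244   0.16  ] [ 116.2 -130.4]
R [ 0.5611 -0.2394  0.183 ] [ 103.3 -125.1]
```

View pics/w1c.png

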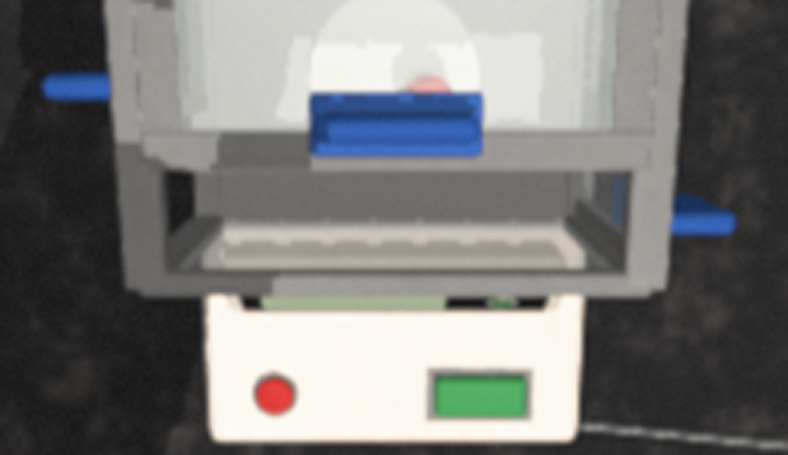

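Emit:
{"api": "step_arm", "payload": {
  "targets": [
    {"dp":[0.03,0.001,0],"rotation":[0,0,0]},
    {"dp":[0.03,0.001,0],"rotation":[0,0,0]},
    {"dp":[0.03,0,0],"rotation":[0,0,0]},
    {"dp":[0,0,0.034],"rotation":[0,0,0]},
    {"dp":[0,0,0.034],"rotation":[0,0,0]},
    {"dp":[0,0,0.034],"rotation":[0,0,0]},
    {"dp":[0,0,0.034],"rotation":[0,0,0]},
    {"dp":[0,0,0.034],"rotation":[0,0,0]},
    {"dp":[0,0,0.02],"rotation":[0,0,0]},
    {"dp":[0,0,0.02],"rotation":[0,0,0]},
    {"dp":[0,0,0.014],"rotation":[0,0,0]},
    {"dp":[0,0,0.013],"rotation":[0,0,0]},
    {"dp":[0,0,0],"rotation":[0,0,0]}
  ]
}}

```text
t: 3.65
position: [0.6379, -0.1189, 0.2114]
eef_rot: [-0.0, 1.0, 0.03, -0.002]
ft_force: [-0.8, 0.5, -0.4]
gripper_width: 0.0002
grip_force: 0.0
```

Run:
```python
from h import *
s=env.sense();print(s["t"],s["position"],s["ft_force"].round(2),s["q"].round(2))
i=eyes.get_image("side");w=eyes.get_image("wrist")
a=cv2.resize(i[120:270,215:345],None,fx=3,fy=3,interpolation=cv2.INTER_CUBIC)[:,:,::-1]
b=cv2.resize(w[220:384,180:340],None,fx=2.5,fy=2.5)[:,:,::-1]
h=max(a.shape[0],b.shape[0]);o=np.zeros((h,a.shape[1]+b.shape[1],3),np.uint8);o[:a.shape[0],:a.shape[1]]=a;o[:b.shape[0],a.shape[1]:]=b
cv2.imwrite("pics/c2.png",o)
```

```text
3.65 [ 0.63786338 -0.11886467  0.21138412] [-0.79  0.49 -0.45] [-0.19  0.41  1.59  0.    1.14  1.32]
```

View pics/c2.png

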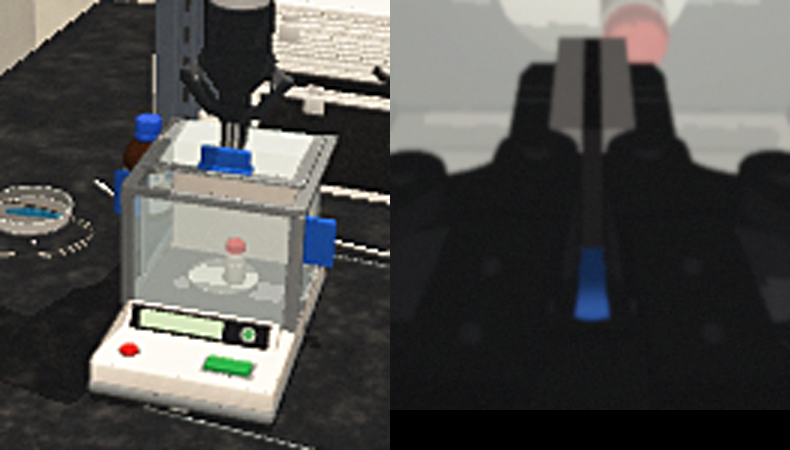

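The fingertips are behind the top grip and clear of it, so I start pushing toward the front.

Emit:
{"api": "step_arm", "payload": {
  "targets": [
    {"dp":[-0.008,0,0],"rotation":[0,0,0]},
    {"dp":[-0.007,0,0],"rotation":[0,0,0]},
    {"dp":[-0.006,0,0],"rotation":[0,0,0]},
    {"dp":[-0.005,0,0],"rotation":[0,0,0]},
    {"dp":[-0.005,0,0],"rotation":[0,0,0]},
    {"dp":[-0.005,0,0],"rotation":[0,0,0]},
    {"dp":[-0.005,0,0],"rotation":[0,0,0]},
    {"dp":[-0.005,0,0],"rotation":[0,0,0]}
  ]
}}

```text
t: 4.42
position: [0.5932, -0.1215, 0.2145]
eef_rot: [0.0, 1.0, 0.029, 0.0]
ft_force: [1.6, -0.2, 1.1]
gripper_width: -0.0003
grip_force: 0.5
```

Emit:
{"api": "step_arm", "payload": {
  "targets": [
    {"dp":[-0.004,0,0],"rotation":[0,0,0]},
    {"dp":[-0.004,0,0],"rotation":[0,0,0]}
  ]
}}

```text
t: 4.58
position: [0.5852, -0.1219, 0.2143]
eef_rot: [-0.0, 1.0, 0.029, 0.0]
ft_force: [0.9, -0.7, 1.3]
gripper_width: -0.0004
grip_force: 0.5
```

Run:
```python
from h import *
s=env.sense();print(s["position"],s["ft_force"].round(2))
i=eyes.get_image("side");c=cam("side")
for b in blobs(i,"blue"):
    if 240<b[0][0]<340 and 150<b[0][1]<210:print(b,plane(c,b[0],.2178).round(4))
```

```text
[ 0.58519043 -0.12192818  0.21430397] [ 0.86 -0.71  1.28]
(array([263.9, 161.7]), [260, 157, 9, 10, 75]) [ 0.6575 -0.0113  0.2178]
(array([287.6, 176.5]), [279, 172, 19, 10, 143]) [ 0.5713 -0.1228  0.2178]
(array([254.1, 181.8]), [253, 176, 5, 15, 40]) [ 0.497  -0.0371  0.2178]
(array([321., 200.]), [316, 191, 12, 18, 168]) [ 0.453  -0.2589  0.2178]
```

Emit:
{"api": "step_arm", "payload": {
  "targets": [
    {"dp":[-0.004,0,0],"rotation":[0,0,0]},
    {"dp":[-0.003,0,0],"rotation":[0,0,0]},
    {"dp":[-0.003,0,0],"rotation":[0,0,0]}
  ]
}}

```text
t: 4.88
position: [0.5753, -0.1224, 0.2142]
eef_rot: [-0.0, 1.0, 0.029, -0.0]
ft_force: [0.8, 0.5, 0.1]
gripper_width: 0.0002
grip_force: 0.5
```

Emit:
{"api": "step_arm", "payload": {
  "targets": [
    {"dp":[-0.003,0,0],"rotation":[0,0,0]},
    {"dp":[-0.002,0,0],"rotation":[0,0,0]}
  ]
}}

```text
t: 5.05
position: [0.5702, -0.1227, 0.2142]
eef_rot: [-0.0, 1.0, 0.029, -0.0]
ft_force: [1.0, 1.4, -1.5]
gripper_width: -0.0002
grip_force: 0.4
```

Emit:
{"api": "step_arm", "payload": {
  "targets": [
    {"dp":[-0.002,0,0],"rotation":[0,0,0]},
    {"dp":[-0.002,0,0],"rotation":[0,0,0]}
  ]
}}

```text
t: 5.22
position: [0.5699, -0.1228, 0.2144]
eef_rot: [0.0, 1.0, 0.029, 0.004]
ft_force: [22.5, 2.3, -15.2]
gripper_width: 0.0003
grip_force: 11.1
```

The door hits its hard stop (22 N at x 0.570), so the top door is shut. I back off, lift, and go behind the left grip.

Emit:
{"api": "step_arm", "payload": {
  "targets": [
    {"dp":[0.01,0,0],"rotation":[0,0,0]},
    {"dp":[0.01,0,0],"rotation":[0,0,0]},
    {"dp":[0,0,-0.04],"rotation":[0,0,0]},
    {"dp":[0,0,-0.04],"rotation":[0,0,0]},
    {"dp":[0.016,-0.03,0],"rotation":[0,0,0]},
    {"dp":[0.015,-0.03,0],"rotation":[0,0,0]},
    {"dp":[0.015,-0.03,0],"rotation":[0,0,0]},
    {"dp":[0.015,-0.032,0],"rotation":[0,0,0]},
    {"dp":[0,0,0],"rotation":[0,0,0]}
  ]
}}

```text
t: 5.97
position: [0.6423, 0.0086, 0.2941]
eef_rot: [-0.001, 1.0, 0.03, 0.0]
ft_force: [-0.5, 0.7, -0.0]
gripper_width: 0.0
grip_force: 0.0
```

Run:
```python
from h import *
s=env.sense();print(s["t"],s["position"],s["ft_force"].round(2),s["eef_rot"].round(4))
w=eyes.get_image("wrist");c=cam("wrist",s)
for b in blobs(w,"blue",30):
    x,y,a,h,_=b[1];print(b,plane(c,(x+a/2,y),.16).round(4),plane(c,(x+a/2,y+h),.183).round(4),plane(c,(x,y+h/2),.183).round(4),plane(c,b[0],.218).round(4))
cv2.imwrite("pics/w3.png",w[:,:,::-1])
i=eyes.get_image("side");c=cam("side")
for b in blobs(i,"blue"):
    if 240<b[0][0]<340 and 150<b[0][1]<210:print(b,plane(c,b[0],.2178).round(4))
```

```text
5.9667 [0.64227914 0.0086253  0.294089  ] [-0.48  0.71 -0.04] [-1.000e-03  9.995e-01  3.040e-02  2.000e-04]
(array([80.9, 96.6]), [65, 84, 33, 26, 713]) [0.7196 0.1661 0.16  ] [0.6997 0.1556 0.183 ] [0.7088 0.1675 0.183 ] [0.7109 0.1355 0.218 ]
(array([276.3, 220.7]), [258, 202, 36, 34, 937]) [ 0.6246 -0.006   0.16  ] [ 0.6002 -0.0068  0.183 ] [0.6156 0.0103 0.183 ] [ 0.629  -0.0032  0.218 ]
(array([100.8, 226.9]), [86, 214, 30, 27, 597]) [0.6023 0.1602 0.16  ] [0.5856 0.1504 0.183 ] [0.5981 0.1625 0.183 ] [0.6156 0.1306 0.218 ]
(array([420.4, 308.3]), [375, 294, 81, 34, 1640]) [ 0.5331 -0.158   0.16  ] [ 0.5097 -0.1518  0.183 ] [ 0.527  -0.1086  0.183 ] [ 0.5581 -0.129   0.218 ]
(array([ 99.1, 321.5]), [92, 316, 14, 11, 54]) [0.4852 0.1728 0.16  ] [0.4914 0.1607 0.183 ] [0.4975 0.167  0.183 ] [0.5281 0.1399 0.218 ]
(array([263.9, 161.7]), [260, 157, 9, 10, 75]) [ 0.6575 -0.0113  0.2178]
(array([286.3, 178.6]), [277, 174, 19, 10, 145]) [ 0.5548 -0.1236  0.2178]
(array([254.1, 181.9]), [253, 176, 5, 15, 39]) [ 0.4964 -0.0374  0.2178]
(array([321., 200.]), [316, 191, 11, 18, 167]) [ 0.453  -0.2589  0.2178]
```

View pics/w3.png

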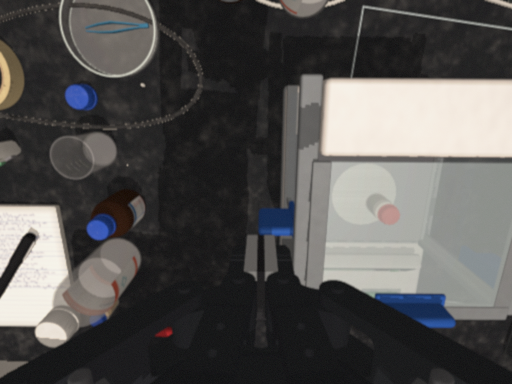

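The top door's front bar now sits on the frame, so it is shut. The left grip is at (276,220), just in front of and slightly right of the tips at (262,250).

Emit:
{"api": "step_arm", "payload": {
  "targets": [
    {"dp":[0,0.005,0],"rotation":[0,0,0]},
    {"dp":[0,0,0.03],"rotation":[0,0,0]},
    {"dp":[0,0,0.03],"rotation":[0,0,0]},
    {"dp":[0,0,0.025],"rotation":[0,0,0]},
    {"dp":[0,0,0.02],"rotation":[0,0,0]},
    {"dp":[0,0,0.019],"rotation":[0,0,0]},
    {"dp":[0,0,0],"rotation":[0,0,0]}
  ]
}}

```text
t: 6.65
position: [0.6379, -0.0034, 0.1664]
eef_rot: [0.0, 1.0, 0.028, -0.003]
ft_force: [-1.5, -0.2, -0.2]
gripper_width: -0.0001
grip_force: 0.0
```

Emit:
{"api": "step_arm", "payload": {
  "targets": [
    {"dp":[-0.008,0,0],"rotation":[0,0,0]},
    {"dp":[-0.007,0,0],"rotation":[0,0,0]},
    {"dp":[-0.006,0,0],"rotation":[0,0,0]},
    {"dp":[-0.005,0,0],"rotation":[0,0,0]},
    {"dp":[-0.005,0,0],"rotation":[0,0,0]},
    {"dp":[-0.005,0,0],"rotation":[0,0,0]},
    {"dp":[-0.005,0,0],"rotation":[0,0,0]}
  ]
}}

```text
t: 7.23
position: [0.5997, -0.0038, 0.171]
eef_rot: [-0.0, 1.0, 0.029, 0.001]
ft_force: [1.4, 0.6, 0.8]
gripper_width: -0.0001
grip_force: 0.5
```

Run:
```python
from h import *
s=env.sense();print(s["t"],s["position"],s["ft_force"].round(2))
i=eyes.get_image("side");c=cam("side")
for b in blobs(i,"blue"):
    if 220<b[0][0]<340 and 150<b[0][1]<220:print(b,plane(c,b[0],.16).round(4))
w=eyes.get_image("wrist");c=cam("wrist",s)
for b in blobs(w,"blue",100):print(b)
```

```text
7.2333 [ 0.59966815 -0.00383656  0.17096265] [1.45 0.62 0.84]
(array([264. , 161.6]), [261, 158, 7, 8, 30]) [0.7868 0.0346 0.16  ]
(array([286.3, 178.6]), [277, 174, 19, 10, 145]) [ 0.6727 -0.089   0.16  ]
(array([252.6, 185.8]), [251, 179, 5, 15, 60]) [ 5.785e-01 -2.000e-04  1.600e-01]
(array([321., 200.]), [316, 191, 12, 18, 168]) [ 0.5606 -0.2378  0.16  ]
(array([ 4.2, 48.8]), [0, 31, 11, 34, 282])
(array([ 12.3, 235.7]), [0, 217, 31, 41, 957])
(array([293.4, 248.9]), [276, 227, 26, 52, 520])
```

Emit:
{"api": "step_arm", "payload": {
  "targets": [
    {"dp":[-0.005,0,0],"rotation":[0,0,0]},
    {"dp":[-0.005,0,0],"rotation":[0,0,0]},
    {"dp":[-0.004,0,0],"rotation":[0,0,0]},
    {"dp":[-0.004,0,0],"rotation":[0,0,0]}
  ]
}}

```text
t: 7.67
position: [0.5814, -0.0049, 0.1702]
eef_rot: [-0.0, 1.0, 0.029, -0.0]
ft_force: [1.2, 1.7, -0.0]
gripper_width: -0.0003
grip_force: 0.5
```

Emit:
{"api": "step_arm", "payload": {
  "targets": [
    {"dp":[-0.004,0,0],"rotation":[0,0,0]},
    {"dp":[-0.003,0,0],"rotation":[0,0,0]}
  ]
}}

```text
t: 7.83
position: [0.5743, -0.0053, 0.1702]
eef_rot: [-0.0, 1.0, 0.029, -0.0]
ft_force: [1.2, 1.4, 0.8]
gripper_width: -0.0001
grip_force: 0.5
```

Emit:
{"api": "step_arm", "payload": {
  "targets": [
    {"dp":[-0.002,0,0],"rotation":[0,0,0]},
    {"dp":[-0.002,0,0],"rotation":[0,0,0]}
  ]
}}

```text
t: 8.0
position: [0.5706, -0.0056, 0.1702]
eef_rot: [-0.0, 1.0, 0.029, -0.0]
ft_force: [-0.4, 1.9, 0.4]
gripper_width: 0.0004
grip_force: 0.4
```

Emit:
{"api": "step_arm", "payload": {
  "targets": [
    {"dp":[-0.002,0,0],"rotation":[0,0,0]}
  ]
}}

```text
t: 8.08
position: [0.5697, -0.0056, 0.1704]
eef_rot: [0.0, 1.0, 0.029, 0.001]
ft_force: [9.0, 1.9, -7.4]
gripper_width: -0.0
grip_force: 4.7
```

Emit:
{"api": "step_arm", "payload": {
  "targets": [
    {"dp":[-0.0015,0,0],"rotation":[0,0,0]},
    {"dp":[0,0,0],"rotation":[0,0,0]}
  ]
}}

```text
t: 8.25
position: [0.5697, -0.0057, 0.1705]
eef_rot: [-0.0, 1.0, 0.029, 0.003]
ft_force: [10.6, 1.3, -8.3]
gripper_width: 0.0003
grip_force: 5.1
```

Emit:
{"api": "step_arm", "payload": {
  "targets": [
    {"dp":[0.01,0,0],"rotation":[0,0,0]},
    {"dp":[0.01,-0.005,0],"rotation":[0,0,0]},
    {"dp":[0,0,-0.035],"rotation":[0,0,0]},
    {"dp":[0,0,-0.04],"rotation":[0,0,0]},
    {"dp":[0,0,-0.04],"rotation":[0,0,0]},
    {"dp":[0,0,-0.04],"rotation":[0,0,0]},
    {"dp":[0,0,0],"rotation":[0,0,0]}
  ]
}}

```text
t: 8.83
position: [0.5909, 0.0007, 0.334]
eef_rot: [0.0, 1.0, 0.029, 0.006]
ft_force: [0.7, -0.1, 1.2]
gripper_width: 0.0002
grip_force: 0.0
```

Run:
```python
from h import *
s=env.sense();print(s["t"],s["position"],s["ft_force"].round(2),s["eef_rot"].round(4))
i=eyes.get_image("side");c=cam("side")
for b in blobs(i,"blue"):
    if 220<b[0][0]<340 and 150<b[0][1]<220:print(b)
w=eyes.get_image("wrist");c=cam("wrist",s)
for k in("blue","green","red"):
  for b in blobs(w,k,60):
    x,y,a,h,_=b[1];print(k,b,plane(c,(x+a/2,y),.127).round(4),plane(c,(x+a/2,y+h),.183).round(4),plane(c,b[0],.059).round(4))
cv2.imwrite("pics/w4.png",w[:,:,::-1])
```

```text
8.8333 [0.59086483 0.00070498 0.33396689] [ 0.69 -0.09  1.18] [2.000e-04 9.996e-01 2.890e-02 5.800e-03]
(array([263.9, 161.7]), [260, 157, 9, 10, 75])
(array([286.3, 178.6]), [277, 174, 19, 10, 144])
(array([251.2, 190.1]), [248, 183, 8, 16, 102])
(array([321., 200.]), [316, 191, 12, 18, 168])
blue (array([85.1, 59. ]), [70, 46, 31, 27, 664]) [0.7095 0.1899 0.127 ] [0.6801 0.1627 0.183 ] [0.7034 0.2276 0.059 ]
blue (array([104.4, 179.8]), [91, 168, 28, 25, 529]) [0.5812 0.1805 0.127 ] [0.569  0.1547 0.183 ] [0.5483 0.2166 0.059 ]
blue (array([268.6, 207.3]), [253, 191, 31, 29, 676]) [ 0.5645 -0.0096  0.127 ] [ 0.5497 -0.0091  0.183 ] [ 0.521  -0.0143  0.059 ]
blue (array([503.6, 214.9]), [497, 209, 15, 11, 115]) [ 0.5583 -0.2936  0.127 ] [ 0.5634 -0.2491  0.183 ] [ 0.5289 -0.3529  0.059 ]
blue (array([396. , 233.7]), [360, 221, 75, 26, 1601]) [ 0.5356 -0.1683  0.127 ] [ 0.5273 -0.1457  0.183 ] [ 0.4909 -0.2034  0.059 ]
blue (array([ 99.8, 277.9]), [92, 271, 16, 14, 170]) [0.4463 0.198  0.127 ] [0.4638 0.1688 0.183 ] [0.3922 0.2366 0.059 ]
green (array([371.9, 254.5]), [357, 249, 31, 12, 365]) [ 0.4968 -0.1439  0.127 ] [ 0.5096 -0.1222  0.183 ] [ 0.4554 -0.1735  0.059 ]
red (array([300.3, 254.1]), [295, 249, 12, 11, 112]) [ 0.4917 -0.0549  0.127 ] [ 0.5064 -0.0464  0.183 ] [ 0.4499 -0.0664  0.059 ]
red (array([135.3, 292.3]), [113, 287, 48, 11, 378]) [0.4256 0.1522 0.127 ] [0.4497 0.1296 0.183 ] [0.3698 0.1837 0.059 ]
```

View pics/w4.png

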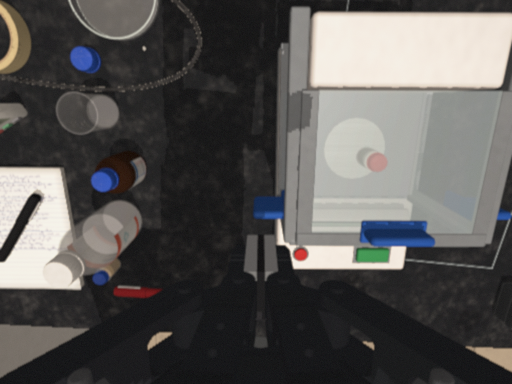

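Both grips' front edges sit on row 220, matching the shut right door. The top door is at the frame and nothing else has moved. Next is the tare key, with a quarter turn to keep the camera away from the pane.

Emit:
{"api": "step_arm", "payload": {
  "targets": [
    {"dp":[-0.021,0.024,0],"rotation":[0,0,0]},
    {"dp":[-0.021,0.024,0],"rotation":[0,0,0]},
    {"dp":[-0.021,0.024,0],"rotation":[0,0,0]},
    {"dp":[-0.021,0.024,0],"rotation":[0,0,0]},
    {"dp":[-0.021,0.024,0],"rotation":[0,0,0]},
    {"dp":[-0.021,0.023,0],"rotation":[0,0,0]},
    {"dp":[-0.021,0.023,0],"rotation":[0,0,0]}
  ]
}}

```text
t: 9.52
position: [0.4482, -0.1744, 0.3235]
eef_rot: [-0.001, 1.0, 0.029, -0.002]
ft_force: [0.0, -0.8, -0.5]
gripper_width: 0.0
grip_force: 0.0
```

Emit:
{"api": "step_arm", "payload": {
  "targets": [
    {"dp":[0,0,0],"rotation":[0,0,-0.121]},
    {"dp":[0,0,0],"rotation":[0,0,-0.121]},
    {"dp":[0,0,0],"rotation":[0,0,-0.121]},
    {"dp":[0,0,0],"rotation":[0,0,-0.121]},
    {"dp":[0,0,0],"rotation":[0,0,-0.121]},
    {"dp":[0,0,0],"rotation":[0,0,-0.121]},
    {"dp":[0,0,0],"rotation":[0,0,-0.121]},
    {"dp":[0,0,0],"rotation":[0,0,-0.121]},
    {"dp":[0,0,0],"rotation":[0,0,-0.121]},
    {"dp":[0,0,0],"rotation":[0,0,-0.121]},
    {"dp":[0,0,0],"rotation":[0,0,-0.121]},
    {"dp":[0,0,0],"rotation":[0,0,-0.121]},
    {"dp":[0,0,0],"rotation":[0,0,-0.121]},
    {"dp":[0,0,0],"rotation":[0,0,0]}
  ]
}}

```text
t: 10.68
position: [0.4493, -0.1735, 0.3236]
eef_rot: [-0.002, 0.684, 0.73, -0.001]
ft_force: [0.0, -0.5, 1.0]
gripper_width: -0.0001
grip_force: 0.0
```

Run:
```python
from h import *
s=env.sense();print(s["t"],s["position"],s["ft_force"].round(2),s["eef_rot"].round(4))
w=eyes.get_image("wrist");c=cam("wrist",s)
for k in("blue","green","red"):
  for b in blobs(w,k,60):print(k,b,plane(c,b[0],.059).round(4))
```

```text
10.6833 [ 0.44928182 -0.17345863  0.32360275] [ 0.   -0.5   0.99] [-1.500e-03  6.835e-01  7.299e-01 -6.000e-04]
blue (array([392.6,   2.3]), [379, 0, 31, 9, 163]) [0.5895 0.0186 0.059 ]
blue (array([394.7, 138.4]), [377, 102, 37, 76, 2055]) [ 0.6218 -0.1359  0.059 ]
blue (array([368. , 252.5]), [355, 242, 22, 22, 250]) [ 0.6144 -0.3019  0.059 ]
green (array([264.4, 157.7]), [257, 141, 15, 34, 474]) [ 0.4539 -0.1725  0.059 ]
red (array([265.8,  72.4]), [259, 65, 15, 16, 193]) [ 0.4483 -0.0666  0.059 ]
```

Emit:
{"api": "step_arm", "payload": {
  "targets": [
    {"dp":[0.001,0.0045,0],"rotation":[0,0,0]},
    {"dp":[0,0,0.035],"rotation":[0,0,0]},
    {"dp":[0,0,0.035],"rotation":[0,0,0]},
    {"dp":[0,0,0.035],"rotation":[0,0,0]},
    {"dp":[0,0,0.035],"rotation":[0,0,0]},
    {"dp":[0,0,0.035],"rotation":[0,0,0]},
    {"dp":[0,0,0.03],"rotation":[0,0,0]},
    {"dp":[0,0,0.02],"rotation":[0,0,0]},
    {"dp":[0,0,0.015],"rotation":[0,0,0]},
    {"dp":[0,0,0.01],"rotation":[0,0,0]},
    {"dp":[0,0,0],"rotation":[0,0,0]}
  ]
}}

```text
t: 11.65
position: [0.4532, -0.172, 0.0732]
eef_rot: [-0.002, 0.686, 0.727, -0.001]
ft_force: [-0.3, 0.7, -0.2]
gripper_width: 0.0003
grip_force: 0.0
```

Run:
```python
from h import *
s=env.sense();print(s["t"],s["position"],s["ft_force"].round(2),s["eef_rot"].round(4))
w=eyes.get_image("wrist");c=cam("wrist",s)
for k in("green","red"):
  for b in blobs(w,k,60):print(k,b,plane(c,b[0],.059).round(4))
a=eyes.get_image("side")[120:270,215:345];a=cv2.resize(a,None,fx=2.56,fy=2.56,interpolation=cv2.INTER_CUBIC)
o=np.zeros((384,860-16-44,3),np.uint8);o[:,:333]=a;o[:,333:]=w[:,:467]
cv2.imwrite("pics/c5.png",o[:,:,::-1])
```

```text
11.65 [ 0.45316964 -0.17196847  0.07324133] [-0.34  0.75 -0.19] [-1.700e-03  6.864e-01  7.272e-01 -7.000e-04]
green (array([261.5, 218.2]), [243, 201, 38, 44, 1287]) [ 0.4532 -0.1589  0.059 ]
red (array([262.5,  30.3]), [242, 7, 42, 47, 1507]) [ 0.4483 -0.0668  0.059 ]
```

View pics/c5.png

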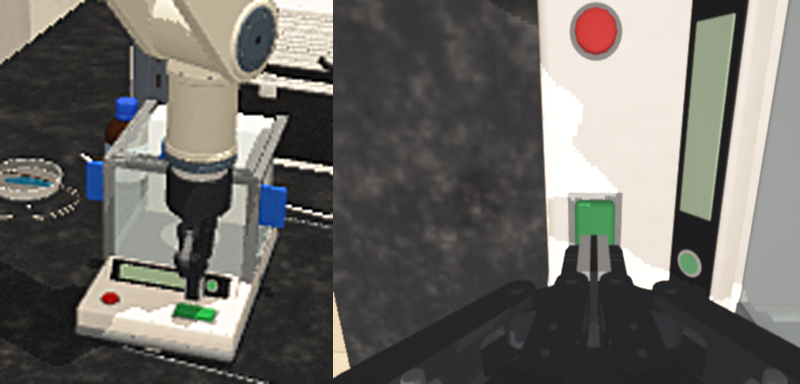

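The tips are centred over the green key and nothing else is close.

Emit:
{"api": "step_arm", "payload": {
  "targets": [
    {"dp":[0,0,0.005],"rotation":[0,0,0]},
    {"dp":[0,0,0.005],"rotation":[0,0,0]},
    {"dp":[0,0,0.003],"rotation":[0,0,0]}
  ]
}}

```text
t: 12.0
position: [0.4547, -0.1727, 0.0625]
eef_rot: [0.001, 0.686, 0.728, 0.0]
ft_force: [-0.7, 0.5, -0.4]
gripper_width: -0.0002
grip_force: 0.0
```

Emit:
{"api": "step_arm", "payload": {
  "targets": [
    {"dp":[0,0,0.002],"rotation":[0,0,0]},
    {"dp":[0,0,0.002],"rotation":[0,0,0]}
  ]
}}

```text
t: 12.17
position: [0.4544, -0.1726, 0.0583]
eef_rot: [0.0, 0.686, 0.728, 0.0]
ft_force: [0.1, 0.1, 1.5]
gripper_width: -0.0001
grip_force: 1.0
```

Emit:
{"api": "step_arm", "payload": {
  "targets": [
    {"dp":[0,0,0.0015],"rotation":[0,0,0]},
    {"dp":[0,0,0],"rotation":[0,0,0]}
  ]
}}

```text
t: 12.33
position: [0.4544, -0.1726, 0.0567]
eef_rot: [0.0, 0.686, 0.728, 0.0]
ft_force: [-0.4, -0.1, 3.0]
gripper_width: 0.0001
grip_force: 1.3
```

Emit:
{"api": "step_arm", "payload": {
  "targets": [
    {"dp":[0,0,0.0015],"rotation":[0,0,0]},
    {"dp":[0,0,0],"rotation":[0,0,0]}
  ]
}}

```text
t: 12.5
position: [0.4543, -0.1727, 0.0559]
eef_rot: [0.0, 0.686, 0.728, -0.0]
ft_force: [-4.5, 0.9, 15.2]
gripper_width: 0.0002
grip_force: 7.4
```

Emit:
{"api": "step_arm", "payload": {
  "targets": [
    {"dp":[0,0,0.001],"rotation":[0,0,0]},
    {"dp":[0,0,0.001],"rotation":[0,0,0]},
    {"dp":[0,0,0],"rotation":[0,0,0]}
  ]
}}

```text
t: 12.75
position: [0.4543, -0.1729, 0.0551]
eef_rot: [0.0, 0.686, 0.728, -0.0]
ft_force: [-9.7, 2.2, 33.3]
gripper_width: -0.0
grip_force: 16.6
```

The key is bottomed out (15 N, then 33 N) and was held down for about 0.4 s. I release it and check.

Emit:
{"api": "step_arm", "payload": {
  "targets": [
    {"dp":[0,0,-0.005],"rotation":[0,0,0]},
    {"dp":[0,0,-0.01],"rotation":[0,0,0]},
    {"dp":[0,0,-0.025],"rotation":[0,0,0]},
    {"dp":[0,0,-0.035],"rotation":[0,0,0]},
    {"dp":[0,0,-0.04],"rotation":[0,0,0]},
    {"dp":[0,0,-0.04],"rotation":[0,0,0]},
    {"dp":[0,0,-0.04],"rotation":[0,0,0]},
    {"dp":[0,0,-0.04],"rotation":[0,0,0]},
    {"dp":[0,0,-0.03],"rotation":[0,0,0]},
    {"dp":[0,0,0],"rotation":[0,0,0]},
    {"dp":[0,0,0],"rotation":[0,0,0]}
  ]
}}

```text
t: 13.67
position: [0.455, -0.1728, 0.3203]
eef_rot: [0.002, 0.686, 0.728, 0.001]
ft_force: [0.6, 0.8, -0.6]
gripper_width: -0.0002
grip_force: 0.0
```

Run:
```python
from h import *
s=env.sense();print(s["t"],s["position"],s["ft_force"].round(2))
i=eyes.get_image("side")
for k in("blue","green","red"):
  for b in blobs(i,k):
    if 220<b[0][0]<340 and 150<b[0][1]<260:print(k,b)
w=eyes.get_image("wrist");c=cam("wrist",s)
for b in blobs(w,"blue",100):print(b,plane(c,b[0],.218),plane(c,b[0],.16))
a=cv2.resize(i[120:270,215:345],None,fx=2.56,fy=2.56,interpolation=cv2.INTER_CUBIC)
o=np.zeros((384,800,3),np.uint8);o[:,:333]=a;o[:,333:]=w[:,45:]
cv2.imwrite("pics/c6.png",o[:,:,::-1])
```

```text
13.6667 [ 0.45503964 -0.17283557  0.32030343] [ 0.64  0.79 -0.64]
blue (array([263.9, 161.7]), [260, 157, 9, 10, 75])
blue (array([286.2, 178.6]), [277, 174, 19, 10, 144])
blue (array([251.2, 189.8]), [248, 183, 7, 16, 101])
blue (array([321., 200.]), [316, 191, 11, 18, 167])
green (array([290.5, 241.6]), [283, 239, 16, 6, 67])
red (array([257.5, 236. ]), [255, 234, 6, 5, 24])
(array([390.1, 138.9]), [372, 102, 37, 77, 2102]) [ 0.55489291 -0.12193236  0.218     ] [ 0.57965237 -0.12770615  0.16      ]
(array([365. , 254.7]), [352, 244, 22, 22, 241]) [ 0.55123794 -0.22385302  0.218     ] [ 0.57513223 -0.25375262  0.16      ]
```

View pics/c6.png

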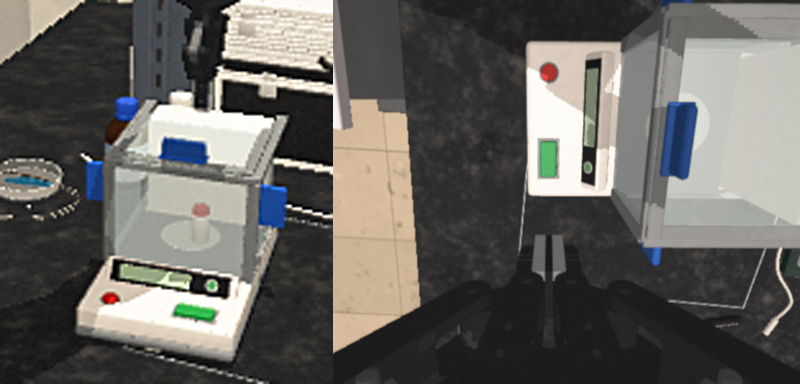

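The top and left doors look shut and are unmoved, the tare key is back up, the vial is upright and the arm is clear.

```bash
python3 -c "
from plant import env
print(env.hand_in())"
```

```text
the job is handed in; nothing more can be done
None
```

I pushed the top and left doors to their hard stops, then pressed the tare key fully down and let it go, and handed the job in at about 14 s; the hand-in gave no verdict, but the last pictures show all doors shut, the vial upright and the arm clear.

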